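# Hold the pearl dish up to the inspection camera

### The arm

A 6-joint arm with a two-finger parallel gripper is mounted at the origin on a cart in front of the work surface, level with it; the furniture and walls round the work are solid. World frame = base frame: x ahead of the robot, y to its left, z up, the work surface at z = 0. Lengths are in mm, angles in rad, forces in N, time in s.
With the tool pointing down it reaches from about 350 to 775 mm from the base axis. Payload 7.3 kg.
Tool frame: the origin (TCP) lies at the very end of the fingers, on their centre line; the grasp point (between the pads) lies 19 mm behind it; z points along the fingers, y is the line along which they close (so a half turn about z gives the same grasp; the last joint's range is limited). The gripper opens to 92 mm and grips with 3 to 60 N. Pads are 19 mm wide; open, the fingers measure 130 mm over their backs; the gripper's body (75 mm by 190 mm) begins 47 mm behind the grasp point.
Start: joints at [-0.146, 0.342, 1.524, -0, 1.275, -0.146], TCP at [525.019, 0.019, 226.741] pointing down, gripper open.
Joint ranges: [-2.53, 2.53], [-0.77, 2.02], [0.04, 2.7], [-1, 4.14], [0.28, 2.66], [-3.11, 3.11]. Speed limits (rad/s): [2.57, 2.57, 3.14, 3.14, 3.14, 3.14].

### API

Orientations are given as [roll, pitch, yaw] about the fixed x, y, z axes, in that order (R = Rz(yaw) Ry(pitch) Rx(roll)).
In Python, from plant import bot gives the robot as it stands.
- The arm moves only by the tool send_rows, never from a script. Its argument "rows" is a list of rows, each an object of numbers: "x", "y", "z": the shift along the tool's x, y, z in units of 0.2 m (1.0 is 0.2 m); "ax", "ay", "az": the turn, a rotation vector about the tool's x, y, z in units of 60 degrees (1.0 is 60 degrees); "jaw": the opening, from -1 (shut) to 1 (fully open), so that 0 is half open. In form: [{"x": .., "y": .., "z": .., "ax": .., "ay": .., "az": .., "jaw": ..}, ...]. A call has exactly 10 rows; each row is the pose to reach, as a shift and turn from the pose commanded when the call began, along the tool's axes at that moment; what a row does not reach only later rows make up. A row lasts 1/8 s, in which the tool goes at most 62.5 mm and 10.7 degrees, less where a joint would pass 70% of its speed; a pose out of reach is approached as far as the arm can. A call with a number of a shift or a turn outside -1 to 1 is refused whole. A call with a gripper value outside its range is refused whole. The fingers move at their own pace and stop on an object; the grip force is fixed at half the most. Time passes only in rows, so rows that repeat a pose let the fingers close, or fill a call up. It gives the time, the measured TCP pose, the force, the opening and the grip force at its end, in the units of the state.
- bot.get_obs(): the state, without advancing time (a new reading comes with each control period).
- bot.capture(name): name is "scene" or "side" or "wrist"; returns (picture, depth): 384x512x3 uint8, red, green, blue; 384x512 float32, mm along the optical axis (not along the pixel's ray), 0 where there is no reading.
- bot.camera_model(name): a dict with "vertical_fov" (degrees; the focal length in pixels is half the picture's height over the tangent of half this angle, whatever the lens; pixels are square), "cx", "cy" (the principal point, pixels), "R" (3x3) and "t" (3): a world point X has camera coordinates R X + t; the wrist camera has in their place "T_tool_cam" (4x4, takes a point from camera to tool coordinates, whose origin is the TCP and whose axes are the flange's). Camera axes: x right, y down, z forward; pixel columns grow to the right and rows downward; lengths in mm; the calibration is good to about 2 mm. A picture is of the moment at which its call begins: read the wrist's pose just before it. camera_model takes no time and is no camera call.
- bot.close_job(): hands the job in; it is judged then, once.
The state is a dict: "time": time; "joint_positions": joint angles; "dq": joint speeds; "tau": joint torques, N m; "tool_pos": TCP position; "tcp_rot": TCP orientation; "contact_force": force on the tool from outside, world axes, zero at the start; "moment": the same for the moment, N m; "grip_width": finger opening in mm; "finger_force": force on a finger pad.
Only numpy, scipy, OpenCV 4.12 (cv2) and the standard library are available. Lean on these libraries where they do the work, as an engineer would, in place of code of your own. Each camera call takes 0.05 s, during which the arm holds its last target. There are 200 camera calls.

### The job

Pick up the smallest of the three long shell dishes on the wooden board, the one with the flat pearls, and hold it level and still at the inspection stand's viewing place for three seconds: straight above the oval mark on the stand's base, level with the brass pointer, with its length along the oval. Then lower it straight down onto the oval and let go. Do not tip it or drop it, or the pearls spill, and leave the other two shell dishes where they are.

Things in the scene. Friction and masses are not known exactly. Their poses are not given: they have to be found in the camera images.
- pearl_dish_centre (a point): Centre of the pearl dish, 7 mm above its underside. Pale shallow oval shell dish with flat pearls, loose: 165 mm long (y axis), 67 mm wide at the middle (x), 14 mm high (z up), 0.14 kg, balanced at its centre. Sides slope out to the rim: grip the rim (12 to 14 mm up) across the width at the middle. It stands beside the two bigger dishes on a flat wooden board, 10 mm thick.
- view_point (a point): Where the dish's centre is held: 120 mm above the worktop, 114 mm above the stand's flat fixed dark base, over the middle of the brass oval (166 x 68 mm) inlaid flush in it. x: level, along the oval, towards a post at +185 mm with a brass pointer at this height (tip at +125 mm) and a camera above it (from +140 mm, top 0.215 m over the worktop); z up. Either end of the dish may face the post.
- quartz_pale: A pale oval shell dish heaped with white quartz points, loose, 206 x 74 x 28 mm; origin at the centre of its underside, long along its y axis. To be left alone.
- quartz_dark: A dark grey oval shell dish heaped with white quartz points, loose, 206 x 74 x 33 mm; origin at the centre of its underside, long along its y axis. To be left alone.

How it is judged (in metres and radians):
On the way:
1. the pearl dish is held at the viewing point for 2 s, within 20 mm sideways, 15 mm in height, 11 degrees of level and 12 degrees of the oval's direction (either way round) (horizontal distance between pearl_dish_centre and view_point below 0.02 m and z of pearl_dish_centre in the frame of view_point between -0.015 and 0.015 m and angle between pearl_dish_centre's own z axis and vertical below 0.2 rad and angle between the y axis of pearl_dish_centre and the x axis of view_point, either way round below 0.21 rad and contact force between the fingers and pearl_dish above 0.5 N), for 2 s.
At the end, for the whole second after the job is handed in: The pearl dish stands flat and at rest on the stand's base, its centre within 20 mm of the oval's middle and its length within 12 degrees of the oval's (either way round), released (horizontal distance between pearl_dish_centre and view_point below 0.02 m and z of pearl_dish_centre in the frame of view_point between -0.113 and -0.101 m and angle between pearl_dish_centre's own z axis and vertical below 0.1 rad and angle between the y axis of pearl_dish_centre and the x axis of view_point, either way round below 0.21 rad and linear speed of pearl_dish below 0.02 m/s); the robot touches nothing.
It fails at once if the pearl dish tipped by more than 25 degrees (pearls would spill) (angle between pearl_dish_centre's own z axis and vertical above 0.44 rad).
It fails at once if another shell dish was moved by more than 20 mm (distance of any of quartz_pale, quartz_dark from where it was at the start of the episode above 0.02 m).
It fails at once if the pearl dish was out of the fingers more than about 20 mm above the board or the stand (height (world z) of pearl_dish_centre above 0.037 m and contact force between the fingers and pearl_dish below 0.05 N).
It also fails if it takes over 61 s, if anything falls off the work surface, if the arm or the gripper's body presses on something with over 40 N, if the wrist force passes 120 N, or if a joint passes its speed limit or range.

## Working session

There is one attempt and no reset: what is moved stays moved. The work goes in short steps, Python scripts to look and compute and a tool call to move; the robot and the scene stay as the last step left them, time stands still between calls to the robot, and variables do not carry over. Pictures are saved under pics/ and viewed, at most 10 in all, crops included, and the job is handed in when it is done.

Besides the shell and the picture viewer there is one more tool, called after "Call:" as name(argument=value, ...), one argument or row to a line, values as JSON. send_rows: Moves the arm, as the interface text tells. Its arguments: {"type":"object","properties":{"rows":{"type":"array","items":{"type":"object","properties":{"x":{"type":"number","minimum":-1,"maximum":1},"y":{"type":"number","minimum":-1,"maximum":1},"z":{"type":"number","minimum":-1,"maximum":1},"ax":{"type":"number","minimum":-1,"maximum":1},"ay":{"type":"number","minimum":-1,"maximum":1},"az":{"type":"number","minimum":-1,"maximum":1},"jaw":{"type":"number"}}}}},"required":["rows"]}

```bash
mkdir -p pics; cat > h.py <<'E'
import numpy as np, cv2
from scipy.spatial.transform import Rotation as Ro
from plant import bot
def cap(name):
    o=bot.get_obs(); im,d=bot.capture(name); m=bot.camera_model(name)
    f=192/np.tan(np.radians(m["vertical_fov"])/2)
    if "R" in m: R=np.array(m["R"]).T; t=-R@np.array(m["t"])
    else:
        T=np.array(m["T_tool_cam"]); A=Ro.from_euler('xyz',o["tcp_rot"]).as_matrix()
        R=A@T[:3,:3]; t=A@T[:3,3]+np.array(o["tool_pos"])
    np.savez(f"{name}.npz",im=im,d=d,f=f,cx=m["cx"],cy=m["cy"],R=R,t=t); return im,d
def world(name):
    s=np.load(f"{name}.npz"); v,u=np.mgrid[:384,:512]; d=s["d"]
    c=np.stack([(u-s["cx"])/s["f"]*d,(v-s["cy"])/s["f"]*d,d],-1)
    W=c@s["R"].T+s["t"]; W[d==0]=np.nan; return s["im"],W
E
python3 - <<'E'
from h import *
a,_=cap("scene"); b,_=cap("side"); c,_=cap("wrist")
for n,i in zip("abc",(a,b,c)): cv2.imwrite(f"pics/{n}.png",i[:,:,::-1])
cv2.imwrite("pics/abc.png",cv2.resize(np.vstack([np.hstack([a,b]),np.hstack([c,c*0])])[:,:,::-1],(800,600)))
print(bot.get_obs())
for n in("scene","side","wrist"):
    print(n,bot.camera_model(n)); 
E
```

```text
{'time': 0.15, 'joint_positions': array([-1.46026703e-01,  3.42540230e-01,  1.52475211e+00, -9.76660652e-06,
        1.27536889e+00, -1.45985132e-01]), 'dq': array([-0.00227188, -0.00199435, -0.00156418,  0.00121646,  0.00080983,
        0.00023636]), 'tau': array([ 7.52666965e-04, -4.31470585e+01, -2.44352603e+01,  7.18239485e-02,
        5.38185902e-02, -1.32920518e-04]), 'tool_pos': array([5.24724893e+02, 4.56967959e-02, 2.26232132e+02]), 'tcp_rot': array([-3.14053409e+00, -1.46201286e-04,  1.57075753e+00]), 'contact_force': array([ 0.57546842,  0.29430005, -0.3188578 ]), 'moment': array([ 0.00906499, -0.01148077, -0.00690869]), 'finger_force': 0.0, 'grip_width': 91.58666791436947}
scene {'vertical_fov': 44.56249515369711, 'cx': 251.050244112889, 'cy': 193.14246661467186, 'R': array([[-0.73212603, -0.68104214,  0.01315587],
       [-0.32021812,  0.32706228, -0.8890954 ],
       [ 0.60120864, -0.65514263, -0.45753284]]), 't': array([399.72846941, 227.46958959, 886.22122618])}
side {'vertical_fov': 44.530891119541835, 'cx': 255.3515318910965, 'cy': 187.23371822108427, 'R': array([[ 0.99989684, -0.0047261 ,  0.01356404],
       [ 0.00845847, -0.56948733, -0.82195659],
       [ 0.0116092 ,  0.82198652, -0.56938861]]), 't': array([-499.14628648,  142.99873279, 1383.88994746])}
wrist {'vertical_fov': 71.16337833612072, 'cx': 256.36715909764115, 'cy': 190.70334755860816, 'T_tool_cam': array([[ 7.38124114e-04, -9.51061182e-01, -3.09001754e-01,
         8.50107967e+01],
       [ 9.99999713e-01,  7.54952695e-04,  6.51054555e-05,
         4.48561845e-01],
       [ 1.71362435e-04, -3.09001713e-01,  9.51061466e-01,
        -1.57889766e+02],
       [ 0.00000000e+00,  0.00000000e+00,  0.00000000e+00,
         1.00000000e+00]])}
```

View pics/abc.png

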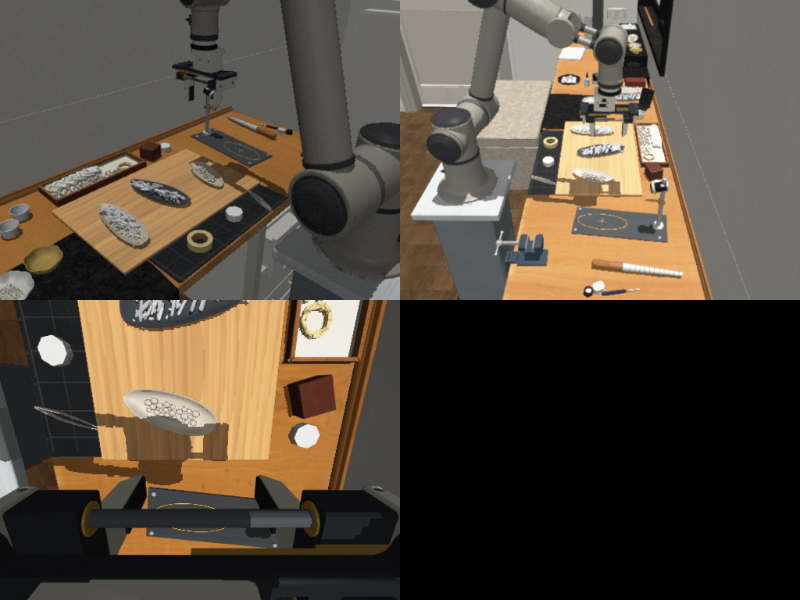

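```bash
python3 - <<'E'
from h import *
im,W=world("wrist"); im2,W2=world("side")
A=cv2.resize(im[60:240,100:320],(800,655))[:600]
B=cv2.resize(im2[200:320,180:360],(800,533),interpolation=cv2.INTER_CUBIC)
cv2.imwrite("pics/w1.png",A[:,:,::-1]); cv2.imwrite("pics/s1.png",B[:,:,::-1])
for p in [(218,143),(120,90),(140,180),(160,120),(275,150)]: print("w",p,W[p[1],p[0]].round(1))
for p in [(260,285),(250,225),(230,295),(330,225)]: print("s",p,W2[p[1],p[0]].round(1))
E
```

```text
w (218, 143) [473.1  34.4  20. ]
w (120, 90) [346.2 101.8   9.4]
w (140, 180) [356.  -20.5   9.3]
w (160, 120) [398.6  64.5  21.5]
w (275, 150) [549.8  25.7  24.3]
s (260, 285) [ 510.2 -199.9    8. ]
s (250, 225) [483.1  33.   18.3]
s (230, 295) [ 433.6 -234.8    8. ]
s (330, 225) [723.8  36.   18.1]
```

View pics/w1.png

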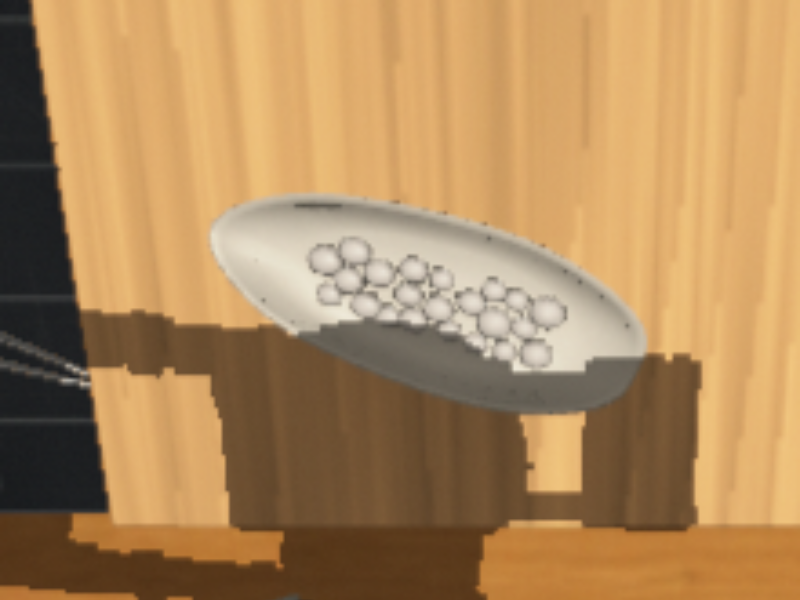

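View pics/s1.png

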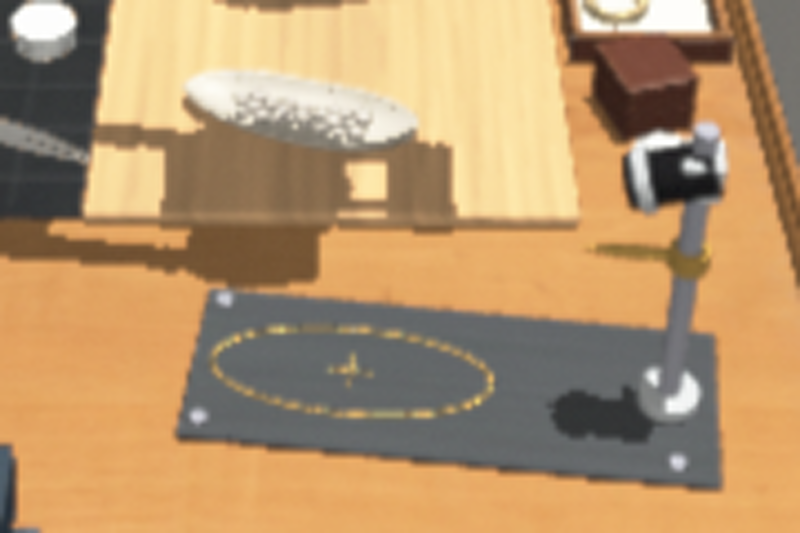

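The wrist crop shows the dish with ends at crop (211,235) and (645,345). In the side crop, the oval's ends are at (211,357) and (494,382), its cross is at (350,369), and the post is to the +x side. I'll project these points onto their known planes.

```bash
cat >> h.py <<'E'
def ray(name,p,z):
    s=np.load(f"{name}.npz"); p=np.array(p,float)
    d=np.c_[(p[:,0]-s["cx"])/s["f"],(p[:,1]-s["cy"])/s["f"],np.ones(len(p))]@s["R"].T
    return s["t"]+d*((z-s["t"][2])/d[:,2])[:,None]
E
python3 - <<'E'
from h import *
P=np.array([(211,235),(240,207),(300,195),(380,202),(480,228),(570,265),(630,312),(645,345),(630,385),(590,405),(530,411),(440,395),(350,358),(280,322),(235,283)])/3.636+[100,60]-.4
X=ray("wrist",P,23.5)[:,:2]; print("dish",cv2.minAreaRect(X.astype(np.float32)),cv2.fitEllipse(X.astype(np.float32)),X.mean(0))
for z in (6,8):
    Q=np.array([(211,357),(494,382),(350,369),(300,326),(395,416),(670,390)])/4.444+[180,200]-.4
    Y=ray("side",Q,z); print(Y.round(1)); v=Y[1]-Y[0]; print(np.linalg.norm(v),np.degrees(np.arctan2(v[1],v[0])),(Y[0]+Y[1])/2)
# pointer tip in side
print("ptr@120",ray("side",[[588/4.444+179.6,248/4.444+199.6]],120))
im,W=world("side")
m=np.linalg.norm(np.nan_to_num(W[:,:,:2])-[0,0],axis=2)>0
hsv=cv2.cvtColor(im,cv2.COLOR_RGB2HSV)
E
```

```text
dish ((473.0435485839844, 35.506439208984375), (63.20475769042969, 161.32838439941406), 68.05670166015625) ((476.0951232910156, 34.24799346923828), (63.76456069946289, 164.18875122070312), 72.5123291015625) [475.55990942  34.25095293]
[[ 423.7 -180.6    6. ]
 [ 590.6 -199.3    6. ]
 [ 506.1 -189.6    6. ]
 [ 476.2 -154.6    6. ]
 [ 531.7 -226.1    6. ]
 [ 693.4 -204.7    6. ]]
167.9261534286422 -6.375408464888573 [ 507.12755266 -189.93906646    6.        ]
[[ 423.8 -182.6    8. ]
 [ 590.3 -201.2    8. ]
 [ 506.1 -191.5    8. ]
 [ 476.3 -156.6    8. ]
 [ 531.6 -228.     8. ]
 [ 692.9 -206.6    8. ]]
167.55557019453946 -6.375408464888581 [ 507.07170202 -191.85574237    8.        ]
ptr@120 [[ 635.65444309 -206.93960276  120.        ]]
```

Call:
send_rows(
  rows=[
    {"x": 0.04, "y": -0.06, "z": 0.1, "az": -0.16, "jaw": 1},
    {"x": 0.09, "y": -0.13, "z": 0.2, "az": -0.32, "jaw": 1},
    {"x": 0.13, "y": -0.2, "z": 0.3, "az": -0.48, "jaw": 1},
    {"x": 0.17, "y": -0.25, "z": 0.4, "az": -0.64, "jaw": 1},
    {"x": 0.17, "y": -0.25, "z": 0.43, "az": -0.8, "jaw": 1},
    {"x": 0.17, "y": -0.25, "z": 0.43, "az": -0.95, "jaw": 1},
    {"x": 0.17, "y": -0.25, "z": 0.43, "az": -1.0, "jaw": 1},
    {"x": 0.17, "y": -0.25, "z": 0.43, "az": -1.0, "jaw": 1},
    {"x": 0.17, "y": -0.25, "z": 0.43, "az": -1.0, "jaw": 1},
    {"x": 0.17, "y": -0.25, "z": 0.43, "az": -1.0, "jaw": 1},
  ],
)

```text
schema error: expected keys x, y, z, ax, ay, az, jaw
```

```bash
python3 - <<'E'
from h import *
im,d=cap("wrist"); cv2.imwrite("pics/w2.png",cv2.resize(im,(800,600))[:,:,::-1]); o=bot.get_obs(); print(o["tool_pos"],o["tcp_rot"],o["joint_positions"])
E
```

```text
[5.24775772e+02 4.50884230e-02 2.26316487e+02] [-3.14068666e+00 -1.21780067e-04  1.57077408e+00] [-1.46012397e-01  3.42476604e-01  1.52460517e+00 -1.18236496e-05
  1.27542495e+00 -1.45986756e-01]
```

View pics/w2.png

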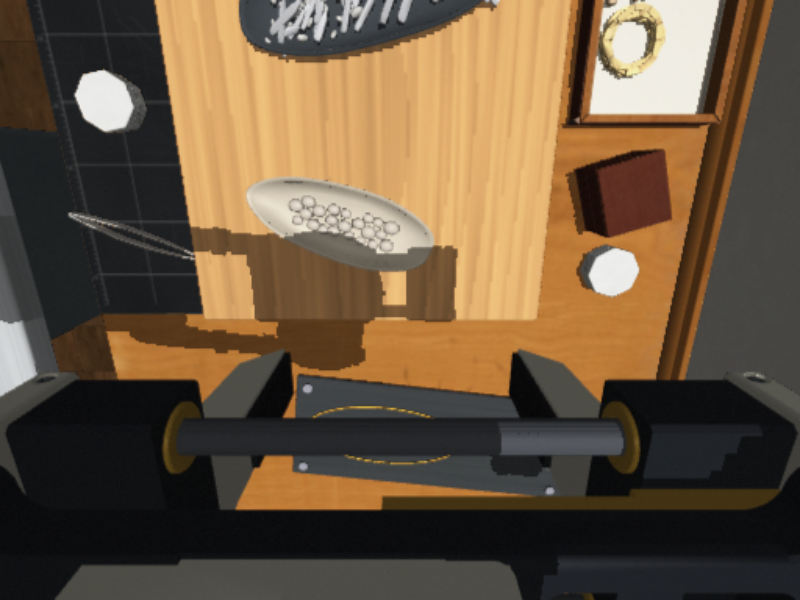

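The move was refused because all seven keys are required in every row. The picture is the unchanged start view, so I'll resend the move with full rows.

Call:
send_rows(
  rows=[
    {"x": 0.04, "y": -0.06, "z": 0.1, "ax": 0, "ay": 0, "az": -0.16, "jaw": 1},
    {"x": 0.09, "y": -0.13, "z": 0.2, "ax": 0, "ay": 0, "az": -0.32, "jaw": 1},
    {"x": 0.13, "y": -0.2, "z": 0.3, "ax": 0, "ay": 0, "az": -0.48, "jaw": 1},
    {"x": 0.17, "y": -0.25, "z": 0.4, "ax": 0, "ay": 0, "az": -0.64, "jaw": 1},
    {"x": 0.17, "y": -0.25, "z": 0.43, "ax": 0, "ay": 0, "az": -0.8, "jaw": 1},
    {"x": 0.17, "y": -0.25, "z": 0.43, "ax": 0, "ay": 0, "az": -0.95, "jaw": 1},
    {"x": 0.17, "y": -0.25, "z": 0.43, "ax": 0, "ay": 0, "az": -1.0, "jaw": 1},
    {"x": 0.17, "y": -0.25, "z": 0.43, "ax": 0, "ay": 0, "az": -1.0, "jaw": 1},
    {"x": 0.17, "y": -0.25, "z": 0.43, "ax": 0, "ay": 0, "az": -1.0, "jaw": 1},
    {"x": 0.17, "y": -0.25, "z": 0.43, "ax": 0, "ay": 0, "az": -1.0, "jaw": 1},
  ],
)

```text
time: 1.45
tool_pos: [475.0, 34.0, 140.7]
tcp_rot: [3.142, 0.0, 2.617]
contact_force: [0.2, -0.1, -0.5]
grip_width: 91.7
finger_force: 0.0
```

```bash
python3 - <<'E'
from h import *
im,d=cap("wrist"); cv2.imwrite("pics/w3.png",cv2.resize(im,(800,600))[:,:,::-1]); o=bot.get_obs(); print(o["tool_pos"],o["tcp_rot"],o["joint_positions"])
E
```

```text
[475.02330388  34.01339162 140.72650708] [3.14157895e+00 6.67486497e-05 2.61753045e+00] [-8.96274531e-02  3.47399915e-01  1.78009023e+00 -1.84522196e-05
  1.01403620e+00 -1.13635183e+00]
```

View pics/w3.png

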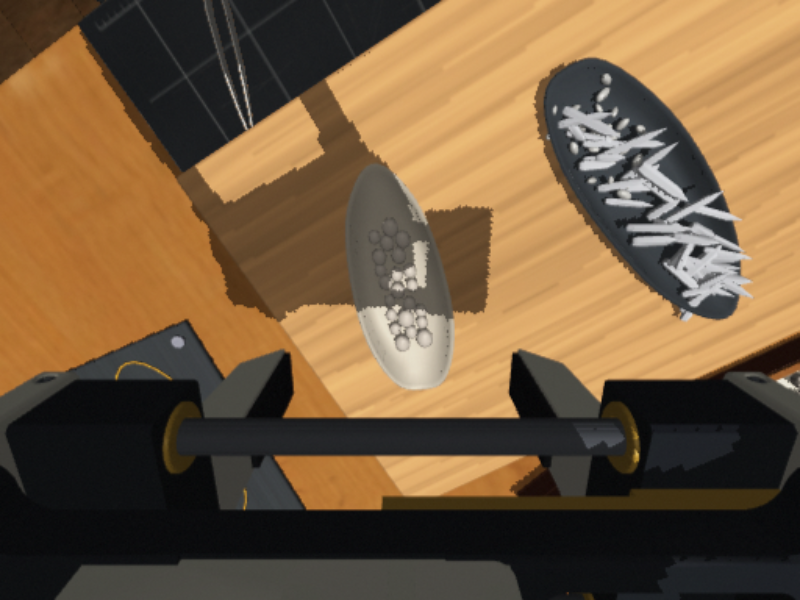

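The dish outline runs from its top end at (376,164) to its bottom end at about (420,388). Its sides are at about x=350 and x=450, and the dark dish is well clear.

```bash
python3 - <<'E'
from h import *
P=np.array([(376,164),(356,182),(348,210),(347,240),(350,265),(362,320),(372,350),(385,372),(400,384),(418,388),(437,380),(448,360),(453,330),(450,300),(443,265),(430,225),(415,195),(395,171)])/1.5625-.3
for z in (23.5,):
    X=ray("wrist",P,z)[:,:2].astype(np.float32); print(cv2.minAreaRect(X),cv2.fitEllipse(X))
print(ray("wrist",np.array([(590,215),(540,105),(488,300)])/1.5625,10).round())
im,W=world("wrist"); print(np.nanmedian(W[:384,200:330,2][120:200],axis=None), W[int(225/1.56),int(520/1.56)])
E
```

```text
((471.7454833984375, 37.07709884643555), (62.85118103027344, 160.6944580078125), 69.93895721435547) ((474.00970458984375, 35.32279586791992), (64.72573852539062, 163.44468688964844), 71.54486083984375)
[[497. 171.  10.]
 [417. 170.  10.]
 [517.  84.  10.]]
10.628974985893024 [479.24096126 127.40488932  10.13346096]
```

Call:
send_rows(
  rows=[
    {"x": 0.008, "y": 0.004, "z": 0.1, "ax": 0, "ay": 0, "az": -0.15, "jaw": 1},
    {"x": 0.008, "y": 0.004, "z": 0.22, "ax": 0, "ay": 0, "az": -0.19, "jaw": 1},
    {"x": 0.008, "y": 0.004, "z": 0.34, "ax": 0, "ay": 0, "az": -0.19, "jaw": 1},
    {"x": 0.008, "y": 0.004, "z": 0.45, "ax": 0, "ay": 0, "az": -0.19, "jaw": 1},
    {"x": 0.008, "y": 0.004, "z": 0.53, "ax": 0, "ay": 0, "az": -0.19, "jaw": 1},
    {"x": 0.008, "y": 0.004, "z": 0.59, "ax": 0, "ay": 0, "az": -0.19, "jaw": 1},
    {"x": 0.008, "y": 0.004, "z": 0.62, "ax": 0, "ay": 0, "az": -0.19, "jaw": 1},
    {"x": 0.008, "y": 0.004, "z": 0.64, "ax": 0, "ay": 0, "az": -0.19, "jaw": 1},
    {"x": 0.008, "y": 0.004, "z": 0.64, "ax": 0, "ay": 0, "az": -0.19, "jaw": 1},
    {"x": 0.008, "y": 0.004, "z": 0.64, "ax": 0, "ay": 0, "az": -0.19, "jaw": 1},
  ],
)

```text
time: 2.75
tool_pos: [474.4, 35.5, 13.1]
tcp_rot: [3.141, 0.001, 2.817]
contact_force: [-0.4, 1.2, -0.1]
grip_width: 92.1
finger_force: 0.0
```

Call:
send_rows(
  rows=[
    {"x": 0, "y": 0, "z": 0, "ax": 0, "ay": 0, "az": 0, "jaw": 0.7},
    {"x": 0, "y": 0, "z": 0, "ax": 0, "ay": 0, "az": 0, "jaw": 0.5},
    {"x": 0, "y": 0, "z": 0, "ax": 0, "ay": 0, "az": 0, "jaw": 0.4},
    {"x": 0, "y": 0, "z": 0, "ax": 0, "ay": 0, "az": 0, "jaw": 0.3},
    {"x": 0, "y": 0, "z": 0, "ax": 0, "ay": 0, "az": 0, "jaw": 0.1},
    {"x": 0, "y": 0, "z": 0, "ax": 0, "ay": 0, "az": 0, "jaw": 0},
    {"x": 0, "y": 0, "z": 0, "ax": 0, "ay": 0, "az": 0, "jaw": 0},
    {"x": 0, "y": 0, "z": 0, "ax": 0, "ay": 0, "az": 0, "jaw": 0},
    {"x": 0, "y": 0, "z": 0, "ax": 0, "ay": 0, "az": 0, "jaw": 0},
    {"x": 0, "y": 0, "z": 0, "ax": 0, "ay": 0, "az": 0, "jaw": 0},
  ],
)

```text
time: 4.0
tool_pos: [474.0, 35.4, 12.8]
tcp_rot: [-3.142, 0.0, 2.817]
contact_force: [-1.5, -3.7, 2.9]
grip_width: 63.6
finger_force: 30.0
```

Call:
send_rows(
  rows=[
    {"x": 0, "y": 0, "z": -0.01, "ax": 0, "ay": 0, "az": 0, "jaw": 0},
    {"x": 0, "y": 0, "z": -0.03, "ax": 0, "ay": 0, "az": 0, "jaw": 0},
    {"x": 0, "y": 0, "z": -0.06, "ax": 0, "ay": 0, "az": 0, "jaw": 0},
    {"x": 0, "y": 0, "z": -0.09, "ax": 0, "ay": 0, "az": 0, "jaw": 0},
    {"x": 0, "y": 0, "z": -0.12, "ax": 0, "ay": 0, "az": 0, "jaw": 0},
    {"x": 0, "y": 0, "z": -0.14, "ax": 0, "ay": 0, "az": 0, "jaw": 0},
    {"x": 0, "y": 0, "z": -0.15, "ax": 0, "ay": 0, "az": 0, "jaw": 0},
    {"x": 0, "y": 0, "z": -0.15, "ax": 0, "ay": 0, "az": 0, "jaw": 0},
    {"x": 0, "y": 0, "z": -0.15, "ax": 0, "ay": 0, "az": 0, "jaw": 0},
    {"x": 0, "y": 0, "z": -0.15, "ax": 0, "ay": 0, "az": 0, "jaw": 0},
  ],
)

```text
time: 5.25
tool_pos: [473.9, 35.5, 42.6]
tcp_rot: [-3.142, -0.0, 2.817]
contact_force: [-0.6, 0.2, -1.7]
grip_width: 62.9
finger_force: 30.0
```

```bash
python3 - <<'E'
from h import *
a,d=cap("wrist"); b,_=cap("side"); cv2.imwrite("pics/m4.png",np.hstack([cv2.resize(a[60:300,100:420],(400,300)),cv2.resize(b[160:310,170:370],(400,300),interpolation=cv2.INTER_CUBIC)])[:,:,::-1]); o=bot.get_obs(); print(o["tool_pos"],o["tcp_rot"],o["joint_positions"],o["finger_force"],o["grip_width"])
E
```

```text
[474.00221237  35.49468159  42.60314387] [-3.14153290e+00 -1.37679074e-04  2.81693244e+00] [-8.66700871e-02  4.97032671e-01  1.88448855e+00 -3.71734373e-05
  7.60219322e-01 -1.33277927e+00] 29.9880209917319 62.788688015599014
```

View pics/m4.png

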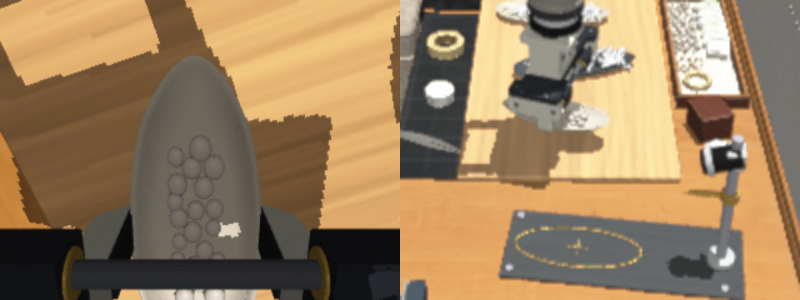

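The wrist crop (left) shows the dish held between the fingers with its tip at (195,57). I'll check level from depth at the rim.

```bash
python3 - <<'E'
from h import *
im,W=world("wrist")
for p in [(195,60),(150,110),(240,110),(135,170),(256,170),(134,200),(258,200),(136,225)]:
    u,v=int(p[0]/1.25+100),int(p[1]/1.25+60); print(p,np.nanmax(W[v-2:v+3,u-3:u+4].reshape(-1,3)[:,2]).round(1),W[v,u].round(1))
print(bot.get_obs()["grip_width"])
E
```

```text
(195, 60) 53.0 [396.5  62.2  51.8]
(150, 110) 54.5 [410.1  36.7  52.9]
(240, 110) 54.7 [422.5  74.2  53.6]
(135, 170) 53.3 [434.2  19.8  51.8]
(256, 170) 54.0 [451.5  73.   53.5]
(134, 200) 52.2 [448.6  13.2  51.1]
(258, 200) 52.5 [467.6  70.2  51.3]
(136, 225) 54.1 [461.2   8.9  51.4]
62.788688015599014
```

Call:
send_rows(
  rows=[
    {"x": 0, "y": 0, "z": -0.04, "ax": 0, "ay": 0, "az": 0, "jaw": 0},
    {"x": -0.01, "y": -0.02, "z": -0.1, "ax": 0, "ay": 0, "az": 0, "jaw": 0},
    {"x": -0.03, "y": -0.06, "z": -0.16, "ax": 0, "ay": 0, "az": -0.02, "jaw": 0},
    {"x": -0.06, "y": -0.12, "z": -0.22, "ax": 0, "ay": 0, "az": -0.04, "jaw": 0},
    {"x": -0.1, "y": -0.2, "z": -0.28, "ax": 0, "ay": 0, "az": -0.06, "jaw": 0},
    {"x": -0.14, "y": -0.28, "z": -0.33, "ax": 0, "ay": 0, "az": -0.09, "jaw": 0},
    {"x": -0.18, "y": -0.36, "z": -0.36, "ax": 0, "ay": 0, "az": -0.12, "jaw": 0},
    {"x": -0.22, "y": -0.43, "z": -0.366, "ax": 0, "ay": 0, "az": -0.15, "jaw": 0},
    {"x": -0.24, "y": -0.48, "z": -0.366, "ax": 0, "ay": 0, "az": -0.18, "jaw": 0},
    {"x": -0.25, "y": -0.5, "z": -0.366, "ax": 0, "ay": 0, "az": -0.2, "jaw": 0},
  ],
)

```text
time: 6.6
tool_pos: [489.7, -76.0, 116.7]
tcp_rot: [-3.141, 0.001, 3.026]
contact_force: [0.2, 0.2, -2.6]
grip_width: 63.4
finger_force: 30.0
```

```bash
python3 - <<'E'
from h import *
o=bot.get_obs(); A=Ro.from_euler('xyz',o["tcp_rot"]).as_matrix()
print(o["tool_pos"],np.degrees(o["tcp_rot"]),o["grip_width"],A.T@(np.array([506.5,-190.3,115.8])-o["tool_pos"])/200)
E
```

```text
[489.69719613 -76.01850359 116.73918452] [-1.79985704e+02  6.26376016e-02  1.73394990e+02] 63.43709110462455 [-0.14917676 -0.55795003  0.00499823]
```

Call:
send_rows(
  rows=[
    {"x": 0, "y": -0.02, "z": 0, "ax": 0, "ay": 0, "az": 0, "jaw": 0},
    {"x": -0.02, "y": -0.08, "z": 0, "ax": 0, "ay": 0, "az": 0, "jaw": 0},
    {"x": -0.04, "y": -0.16, "z": 0, "ax": 0, "ay": 0, "az": 0, "jaw": 0},
    {"x": -0.07, "y": -0.26, "z": 0, "ax": 0, "ay": 0, "az": 0, "jaw": 0},
    {"x": -0.1, "y": -0.36, "z": 0, "ax": 0, "ay": 0, "az": 0, "jaw": 0},
    {"x": -0.12, "y": -0.45, "z": 0, "ax": 0, "ay": 0, "az": 0, "jaw": 0},
    {"x": -0.14, "y": -0.52, "z": 0, "ax": 0, "ay": 0, "az": 0, "jaw": 0},
    {"x": -0.15, "y": -0.55, "z": 0, "ax": 0, "ay": 0, "az": 0, "jaw": 0},
    {"x": -0.15, "y": -0.56, "z": 0, "ax": 0, "ay": 0, "az": 0, "jaw": 0},
    {"x": -0.15, "y": -0.56, "z": 0, "ax": 0, "ay": 0, "az": 0, "jaw": 0},
  ],
)

```text
time: 7.85
tool_pos: [506.4, -189.5, 115.9]
tcp_rot: [3.141, -0.0, 3.027]
contact_force: [1.0, -0.8, -1.1]
grip_width: 63.3
finger_force: 30.0
```

```bash
python3 - <<'E'
from h import *
a,d=cap("wrist"); b,_=cap("side"); cv2.imwrite("pics/m5.png",np.hstack([cv2.resize(a[60:300,100:420],(400,300)),cv2.resize(b[160:310,170:370],(400,300),interpolation=cv2.INTER_CUBIC)])[:,:,::-1]); o=bot.get_obs(); print(o["tool_pos"],np.degrees(o["tcp_rot"]),o["finger_force"],o["grip_width"])
im,W=world("wrist")
for p in [(195,60),(150,110),(240,110),(135,170),(256,170)]:
    u,v=int(p[0]/1.25+100),int(p[1]/1.25+60); print(p,np.nanmax(W[v-2:v+3,u-3:u+4].reshape(-1,3)[:,2]).round(1))
E
```

```text
[ 506.40155994 -189.36631305  115.96678848] [ 1.79989332e+02 -6.09350923e-03  1.73436476e+02] 29.988156798644923 63.17895074925522
(195, 60) 126.1
(150, 110) 128.9
(240, 110) 127.6
(135, 170) 126.5
(256, 170) 127.3
```

View pics/m5.png

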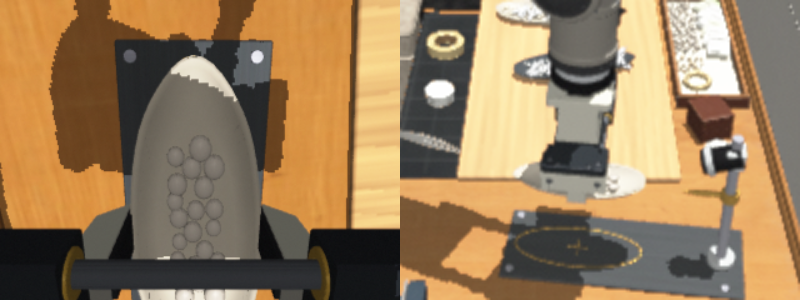

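The dish is level (rim at 126–129) and held over the stand. It is centred between the base screws at (129,57) and (257,57), so I'll hold here.

Call:
send_rows(
  rows=[
    {"x": 0, "y": 0, "z": 0, "ax": 0, "ay": 0, "az": 0, "jaw": 0},
    {"x": 0, "y": 0, "z": 0, "ax": 0, "ay": 0, "az": 0, "jaw": 0},
    {"x": 0, "y": 0, "z": 0, "ax": 0, "ay": 0, "az": 0, "jaw": 0},
    {"x": 0, "y": 0, "z": 0, "ax": 0, "ay": 0, "az": 0, "jaw": 0},
    {"x": 0, "y": 0, "z": 0, "ax": 0, "ay": 0, "az": 0, "jaw": 0},
    {"x": 0, "y": 0, "z": 0, "ax": 0, "ay": 0, "az": 0, "jaw": 0},
    {"x": 0, "y": 0, "z": 0, "ax": 0, "ay": 0, "az": 0, "jaw": 0},
    {"x": 0, "y": 0, "z": 0, "ax": 0, "ay": 0, "az": 0, "jaw": 0},
    {"x": 0, "y": 0, "z": 0, "ax": 0, "ay": 0, "az": 0, "jaw": 0},
    {"x": 0, "y": 0, "z": 0, "ax": 0, "ay": 0, "az": 0, "jaw": 0},
  ],
)

```text
time: 9.2
tool_pos: [506.5, -189.9, 115.9]
tcp_rot: [-3.142, 0.0, 3.026]
contact_force: [-0.2, 1.3, -1.8]
grip_width: 63.2
finger_force: 30.0
```

Call:
send_rows(
  rows=[
    {"x": 0, "y": 0, "z": 0, "ax": 0, "ay": 0, "az": 0, "jaw": 0},
    {"x": 0, "y": 0, "z": 0, "ax": 0, "ay": 0, "az": 0, "jaw": 0},
    {"x": 0, "y": 0, "z": 0, "ax": 0, "ay": 0, "az": 0, "jaw": 0},
    {"x": 0, "y": 0, "z": 0, "ax": 0, "ay": 0, "az": 0, "jaw": 0},
    {"x": 0, "y": 0, "z": 0, "ax": 0, "ay": 0, "az": 0, "jaw": 0},
    {"x": 0, "y": 0, "z": 0, "ax": 0, "ay": 0, "az": 0, "jaw": 0},
    {"x": 0, "y": 0, "z": 0, "ax": 0, "ay": 0, "az": 0, "jaw": 0},
    {"x": 0, "y": 0, "z": 0, "ax": 0, "ay": 0, "az": 0, "jaw": 0},
    {"x": 0, "y": 0, "z": 0, "ax": 0, "ay": 0, "az": 0, "jaw": 0},
    {"x": 0, "y": 0, "z": 0, "ax": 0, "ay": 0, "az": 0, "jaw": 0},
  ],
)

```text
time: 10.45
tool_pos: [506.5, -189.9, 115.9]
tcp_rot: [-3.142, 0.0, 3.026]
contact_force: [0.3, -0.1, -1.4]
grip_width: 63.5
finger_force: 30.0
```

Call:
send_rows(
  rows=[
    {"x": 0, "y": 0, "z": 0, "ax": 0, "ay": 0, "az": 0, "jaw": 0},
    {"x": 0, "y": 0, "z": 0, "ax": 0, "ay": 0, "az": 0, "jaw": 0},
    {"x": 0, "y": 0, "z": 0, "ax": 0, "ay": 0, "az": 0, "jaw": 0},
    {"x": 0, "y": 0, "z": 0, "ax": 0, "ay": 0, "az": 0, "jaw": 0},
    {"x": 0, "y": 0, "z": 0, "ax": 0, "ay": 0, "az": 0, "jaw": 0},
    {"x": 0, "y": 0, "z": 0, "ax": 0, "ay": 0, "az": 0, "jaw": 0},
    {"x": 0, "y": 0, "z": 0, "ax": 0, "ay": 0, "az": 0, "jaw": 0},
    {"x": 0, "y": 0, "z": 0, "ax": 0, "ay": 0, "az": 0, "jaw": 0},
    {"x": 0, "y": 0, "z": 0, "ax": 0, "ay": 0, "az": 0, "jaw": 0},
    {"x": 0, "y": 0, "z": 0, "ax": 0, "ay": 0, "az": 0, "jaw": 0},
  ],
)

```text
time: 11.7
tool_pos: [506.5, -189.9, 115.9]
tcp_rot: [-3.142, 0.0, 3.026]
contact_force: [-0.1, -0.1, -1.8]
grip_width: 62.9
finger_force: 30.0
```

Call:
send_rows(
  rows=[
    {"x": 0, "y": 0, "z": 0.03, "ax": 0, "ay": 0, "az": 0, "jaw": 0},
    {"x": 0, "y": 0, "z": 0.1, "ax": 0, "ay": 0, "az": 0, "jaw": 0},
    {"x": 0, "y": 0, "z": 0.18, "ax": 0, "ay": 0, "az": 0, "jaw": 0},
    {"x": 0, "y": 0, "z": 0.26, "ax": 0, "ay": 0, "az": 0, "jaw": 0},
    {"x": 0, "y": 0, "z": 0.34, "ax": 0, "ay": 0, "az": 0, "jaw": 0},
    {"x": 0, "y": 0, "z": 0.41, "ax": 0, "ay": 0, "az": 0, "jaw": 0},
    {"x": 0, "y": 0, "z": 0.47, "ax": 0, "ay": 0, "az": 0, "jaw": 0},
    {"x": 0, "y": 0, "z": 0.51, "ax": 0, "ay": 0, "az": 0, "jaw": 0},
    {"x": 0, "y": 0, "z": 0.53, "ax": 0, "ay": 0, "az": 0, "jaw": 0},
    {"x": 0, "y": 0, "z": 0.53, "ax": 0, "ay": 0, "az": 0, "jaw": 0},
  ],
)

```text
time: 12.95
tool_pos: [506.5, -190.0, 9.9]
tcp_rot: [-3.142, 0.0, 3.026]
contact_force: [-0.8, 0.5, -2.2]
grip_width: 63.3
finger_force: 30.0
```

Call:
send_rows(
  rows=[
    {"x": 0, "y": 0, "z": 0.001, "ax": 0, "ay": 0, "az": 0, "jaw": 0},
    {"x": 0, "y": 0, "z": 0.002, "ax": 0, "ay": 0, "az": 0, "jaw": 0},
    {"x": 0, "y": 0, "z": 0.003, "ax": 0, "ay": 0, "az": 0, "jaw": 0},
    {"x": 0, "y": 0, "z": 0.004, "ax": 0, "ay": 0, "az": 0, "jaw": 0},
    {"x": 0, "y": 0, "z": 0.005, "ax": 0, "ay": 0, "az": 0, "jaw": 0},
    {"x": 0, "y": 0, "z": 0.005, "ax": 0, "ay": 0, "az": 0, "jaw": 0},
    {"x": 0, "y": 0, "z": 0.005, "ax": 0, "ay": 0, "az": 0, "jaw": 0},
    {"x": 0, "y": 0, "z": 0.005, "ax": 0, "ay": 0, "az": 0, "jaw": 0},
    {"x": 0, "y": 0, "z": 0.005, "ax": 0, "ay": 0, "az": 0, "jaw": 0},
    {"x": 0, "y": 0, "z": 0.005, "ax": 0, "ay": 0, "az": 0, "jaw": 0},
  ],
)

```text
time: 14.2
tool_pos: [506.5, -189.9, 8.9]
tcp_rot: [-3.142, 0.0, 3.026]
contact_force: [-0.1, -1.0, -1.3]
grip_width: 62.9
finger_force: 30.0
```

Call:
send_rows(
  rows=[
    {"x": 0, "y": 0, "z": 0.001, "ax": 0, "ay": 0, "az": 0, "jaw": 0},
    {"x": 0, "y": 0, "z": 0.002, "ax": 0, "ay": 0, "az": 0, "jaw": 0},
    {"x": 0, "y": 0, "z": 0.003, "ax": 0, "ay": 0, "az": 0, "jaw": 0},
    {"x": 0, "y": 0, "z": 0.004, "ax": 0, "ay": 0, "az": 0, "jaw": 0},
    {"x": 0, "y": 0, "z": 0.004, "ax": 0, "ay": 0, "az": 0, "jaw": 0},
    {"x": 0, "y": 0, "z": 0.004, "ax": 0, "ay": 0, "az": 0, "jaw": 0},
    {"x": 0, "y": 0, "z": 0.004, "ax": 0, "ay": 0, "az": 0, "jaw": 0},
    {"x": 0, "y": 0, "z": 0.004, "ax": 0, "ay": 0, "az": 0, "jaw": 0},
    {"x": 0, "y": 0, "z": 0.004, "ax": 0, "ay": 0, "az": 0, "jaw": 0},
    {"x": 0, "y": 0, "z": 0.004, "ax": 0, "ay": 0, "az": 0, "jaw": 0},
  ],
)

```text
time: 15.45
tool_pos: [506.5, -190.0, 8.7]
tcp_rot: [-3.141, 0.0, 3.026]
contact_force: [-2.6, 0.8, 6.1]
grip_width: 63.4
finger_force: 30.0
```

The upward force is now 6 N, so the dish is down. I'll release it gradually and then rise.

Call:
send_rows(
  rows=[
    {"x": 0, "y": 0, "z": 0, "ax": 0, "ay": 0, "az": 0, "jaw": 0.4},
    {"x": 0, "y": 0, "z": 0, "ax": 0, "ay": 0, "az": 0, "jaw": 0.5},
    {"x": 0, "y": 0, "z": 0, "ax": 0, "ay": 0, "az": 0, "jaw": 0.6},
    {"x": 0, "y": 0, "z": 0, "ax": 0, "ay": 0, "az": 0, "jaw": 0.7},
    {"x": 0, "y": 0, "z": 0, "ax": 0, "ay": 0, "az": 0, "jaw": 0.8},
    {"x": 0, "y": 0, "z": 0, "ax": 0, "ay": 0, "az": 0, "jaw": 0.9},
    {"x": 0, "y": 0, "z": 0, "ax": 0, "ay": 0, "az": 0, "jaw": 1},
    {"x": 0, "y": 0, "z": 0, "ax": 0, "ay": 0, "az": 0, "jaw": 1},
    {"x": 0, "y": 0, "z": 0, "ax": 0, "ay": 0, "az": 0, "jaw": 1},
    {"x": 0, "y": 0, "z": 0, "ax": 0, "ay": 0, "az": 0, "jaw": 1},
  ],
)

```text
time: 16.7
tool_pos: [506.5, -189.9, 8.2]
tcp_rot: [-3.142, 0.0, 3.026]
contact_force: [0.3, 0.4, 0.1]
grip_width: 91.8
finger_force: 0.0
```

Call:
send_rows(
  rows=[
    {"x": 0, "y": 0, "z": -0.02, "ax": 0, "ay": 0, "az": 0, "jaw": 1},
    {"x": 0, "y": 0, "z": -0.05, "ax": 0, "ay": 0, "az": 0, "jaw": 1},
    {"x": 0, "y": 0, "z": -0.1, "ax": 0, "ay": 0, "az": 0, "jaw": 1},
    {"x": 0, "y": 0, "z": -0.18, "ax": 0, "ay": 0, "az": 0, "jaw": 1},
    {"x": 0, "y": 0, "z": -0.28, "ax": 0, "ay": 0, "az": 0, "jaw": 1},
    {"x": 0, "y": 0, "z": -0.38, "ax": 0, "ay": 0, "az": 0, "jaw": 1},
    {"x": 0, "y": 0, "z": -0.48, "ax": 0, "ay": 0, "az": 0, "jaw": 1},
    {"x": 0, "y": 0, "z": -0.58, "ax": 0, "ay": 0, "az": 0, "jaw": 1},
    {"x": 0, "y": 0, "z": -0.6, "ax": 0, "ay": 0, "az": 0, "jaw": 1},
    {"x": 0, "y": 0, "z": -0.6, "ax": 0, "ay": 0, "az": 0, "jaw": 1},
  ],
)

```text
time: 17.95
tool_pos: [506.4, -189.9, 128.4]
tcp_rot: [-3.141, 0.001, 3.026]
contact_force: [-0.1, -0.1, -0.1]
grip_width: 91.8
finger_force: 0.0
```

```bash
python3 - <<'E'
from h import *
a,d=cap("wrist"); b,_=cap("side"); cv2.imwrite("pics/m6.png",np.hstack([cv2.resize(a[60:300,100:420],(400,300)),cv2.resize(b[160:310,170:370],(400,300),interpolation=cv2.INTER_CUBIC)])[:,:,::-1])
E
```

```text
(no output)
```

View pics/m6.png

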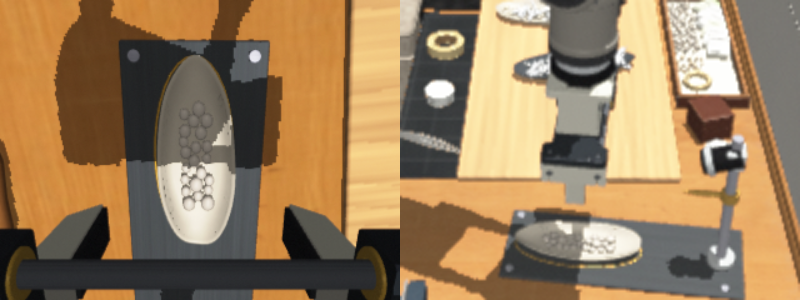

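The dish sits flat on the oval, covering it to within a few millimetres, with the pearls still in it and the gripper clear. I'll hand the job in.

```bash
python3 -c "
from plant import bot
print(bot.close_job())"
```

```text
the job is handed in; nothing more can be done
None
```

The pearl dish was held level at the viewing point for more than 3 s and then set down on the oval and released with its pearls still in it; the job is handed in, but no verdict came back.

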